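Stand the display frame on its kickstand

TASK

The grey display frame has been left leaning face-first against the green crate. First swing the kickstand on its back out as far as it goes, while the frame still leans there; then tip the frame back and stand it gently on the table on its foot and kickstand, clear of the crate. Leave the other things on the table alone.

Things in the scene. Friction and masses are not known exactly. Their poses are not given: they have to be found in the camera images.
- frame: loose grey plate 170 wide, 230 tall, 12 mm thick, about 0.65 kg. Origin: middle of its bottom edge; z runs up the plate, y across it, x out of the face; kickstand on the -x side (back). At the start it leans 20 deg, face on the crate's top rim, back to the robot. On the open kickstand it leans about 20 deg the other way, back-bottom edge and kickstand tip on the table.
- frame_grip (a point): centre of the carrying tab on the frame's top edge, 250 mm up from the frame's origin along its z; axes as the frame's. The tab is 36 mm wide (y), 12 mm thick (x) and rises 38 mm above the plate. Pinch it across its width.
- leg (a joint): opening angle of the kickstand in rad: 0 folded flat on the back, 0.74 at its stop, fully open. A stiff hinge (friction about 0.06 N m) holds it wherever it is left; no spring. Opening swings its lower end away from the frame's back, about the frame's +y through leg_hinge.
- leg_hinge (a point): middle of the kickstand's hinge line, which runs along the frame's y, 12 mm behind the frame's origin plane (x = -12 mm) and 150 mm up the frame. Axes turn with the leg and equal the frame's when folded.
- leg_tab (a point): grip point on the kickstand's black finger tab, which sticks straight out of the leg (leg's -x): 16 mm wide (y), 12 mm thick (along the leg), its free end 43 mm out. This point is 28 mm out and 100 mm below the hinge along the leg. Pinch it across its 16 mm width from above.
- leg_tip (a point): lower end of the kickstand, mid width, 146 mm from the hinge along the leg; the leg is a steel strip 38 mm wide and 6 mm thick with a rubber foot 8 mm thick. Touches the table when the frame stands.
- crate: fixed green lattice crate, 300 mm deep, 400 mm wide, 170 mm high, full of document sleeves. Origin at table level, under the middle of the face that looks at the robot; the crate extends from there to +x.
- table: the white table top, at height 0
- stamp: hand stamp with a turned wooden handle, 40 mm across, 82 mm high; loose bystander, origin under its middle, leave it alone
- tape: cardboard-coloured tape roll lying flat, 90 mm across, 24 mm high; loose bystander, origin under its middle, leave it alone
- stapler: black stapler, 130 x 36 x 50 mm; loose bystander, origin under its middle, leave it alone
- clips: small cardboard box, 60 x 85 x 30 mm; loose bystander, origin under its middle, leave it alone
- calculator: black calculator lying flat, 150 x 100 x 20 mm; loose bystander, origin under its middle, leave it alone
- mug: white mug, 80 mm across, 95 mm high; loose bystander, origin under its middle, leave it alone

How it is judged:
On the way:
1. the kickstand is swung out (over 0.6 rad) while the frame still leans against the crate (value of joint leg above 0.6 rad and distance of frame_grip from where it was at the start of the episode below 0.05 m), for 0.2 s.
At the end, for the whole second after the job is handed in: The frame stands still on the table on its foot and its open kickstand (kickstand open more than 0.6 rad, plate leaning back 0.22 to 0.52 rad from vertical, bottom edge and kickstand tip within 12 mm of the table), not touching the crate (value of joint leg above 0.6 rad and angle between frame's own z axis and vertical between 0.22 and 0.52 rad and height (world z) of frame_grip above 0.2 m and height (world z) of each of frame, leg_tip below 0.012 m and contact force between frame and crate below 0.1 N and contact force between frame and table above 2 N and linear speed of frame below 0.02 m/s and angular speed of frame below 0.1 rad/s).
It fails at once if a bystander is moved by more than 30 mm (distance of any of stamp, tape, stapler, clips, calculator, mug from where it was at the start of the episode above 0.03 m).
It fails at once if the frame is banged or pressed onto the table with more than 50 N (contact force between frame and table above 50 N).
It also fails if it takes over 51 s, if anything falls off the work surface, if the arm or the gripper's body presses on something with over 40 N, if the wrist force passes 120 N, or if a joint passes its speed limit or range.

ROBOT

A 6-joint arm with a two-finger parallel gripper is mounted at the origin on the work surface. World frame = base frame: x ahead of the robot, y to its left, z up, the work surface at z = 0. Lengths are in m, angles in rad, forces in N, time in s.
With the tool pointing down it reaches from about 0.35 to 0.975 m from the base axis. Payload 4.9 kg.
Tool frame: the origin (TCP) lies midway between the tips of the shut fingers; the grasp point (between the pads) lies 19 mm behind it; z points along the fingers, y is the direction in which the jaws open and shut (so a half turn about z gives the same grasp; the last joint's range is limited). The gripper opens to 85 mm and grips with 20 to 120 N. Pads are 22 mm wide; open, the fingers measure 114 mm over their backs; the gripper's body (76 mm by 85 mm) begins 54 mm behind the grasp point. The pads swing forward as they close: fully open they stand 13 mm farther back than shut.
Start: joints at [1.16, 0.053, 1.613, -0, 1.476, -0.119], TCP at [0.18, 0.599, 0.231] pointing down, gripper open.
Joint ranges: [-3.01, 3.01], [-1.01, 2.22], [0.06, 2.58], [-1.02, 4.17], [0.09, 2.62], [-3.14, 3.14]. Speed limits (rad/s): [2.57, 2.57, 3.14, 3.14, 3.14, 3.14].

INTERFACE

Orientations are given as a rotation vector (axis times angle).
In Python, from station import ctrl gives the robot as it stands.
- The arm moves only by the tool play_rows, never from a script. Its argument "motion" is a list that holds one entry, the list of rows, each a list of 7 numbers: the closure, from -1 (fully open) to 1 (shut), then the shift along the tool's x, y, z in cm, then the turn, a rotation vector about the tool's x, y, z in degrees. A call has 1 to 20 rows; each row is the pose to reach, as a shift and turn from the pose measured when the call began, along the tool's axes at that moment; what a row does not reach only later rows make up. A row lasts 1/8 s, in which the tool goes at most 62.5 mm and 10.7 degrees, less where a joint would pass 70% of its speed; a pose out of reach is approached as far as the arm can. A call with a gripper value outside its range is refused whole. The fingers move at their own pace and stop on an object; "newtons" is the grip in N (left out, the last holds). Time passes only in rows, so rows that repeat a pose let the fingers close. It gives the time, the measured TCP pose, the force and the opening at its end, in the units of the state.
- ctrl.get_obs(): the state, without advancing time (a new reading comes with each control period).
- ctrl.get_image(name): name is "scene" or "top" or "wrist"; returns a dict with "color" (400x640x3 uint8, red, green, blue), "mtx" (3x3 intrinsics, pixels), "D" ([k1, k2, p1, p2, k3] as OpenCV has them; the pictures are not rectified), "T" (4x4, takes a point from camera to world coordinates). Camera axes: x right, y up, looking along -z (the intrinsics and any distortion apply to the point x, -y, -z); pixel columns grow to the right and rows downward; lengths in m; the calibration is good to about 2 mm. A picture is of the moment at which its call begins. There is no depth.
- ctrl.finish_job(): hands the job in, once; it reports no verdict.
The state is a dict: "t": time; "q": joint angles; "dq": joint speeds; "effort": joint torques, N m; "tool_pos": TCP position; "tool_rot": TCP orientation; "contact_force": force on the tool from outside, world axes, zero at the start; "wrist_torque": the same for the moment, N m; "opening": finger opening in m.
Only numpy, scipy, OpenCV 4.12 (cv2) and the standard library are available. Lean on these libraries where they do the work, as an engineer would, in place of code of your own. Each camera call takes 0.05 s, during which the arm holds its last target.

## Working session

There is one attempt and no reset: what is moved stays moved. The work goes in short steps, Python scripts to look and compute and a tool call to move; the robot and the scene stay as the last step left them, time stands still between calls to the robot, and variables do not carry over. Pictures are saved under pics/ and viewed, and the job is handed in when it is done.

Besides the shell and the picture viewer there is one more tool, called after "Request:" by a JSON object that holds its "op" and its "data", one argument or row to a line. play_rows: Moves the arm, as the interface text tells. Its arguments: {"type":"object","properties":{"motion":{"type":"array"},"newtons":{"type":"number"}},"required":["motion"]}

```bash
ls; mkdir -p pics; python3 - <<'E'
from station import ctrl
import cv2,numpy as np
print(ctrl.get_obs())
for n in ["scene","top","wrist"]:
    r=ctrl.get_image(n); cv2.imwrite(f"pics/{n}0.png",r["color"][:,:,::-1]); print(n,r["mtx"].tolist(),r["D"],np.round(r["T"],4).tolist())
    np.savez(f"pics/{n}0.npz",**{k:np.array(v) for k,v in r.items()})
E
```

```text
pics
{'t': 0.0, 'q': array([ 1.16001227e+00,  5.33475944e-02,  1.61430573e+00, -2.93235310e-05,
        1.47602107e+00, -1.19036680e-01]), 'dq': array([ 5.33668601e-05, -4.95077466e-04, -6.40269736e-06, -1.14189943e-03,
       -4.53977145e-04, -5.58272229e-04]), 'effort': array([-1.76351892e-03, -3.93672037e+01, -3.70175171e+01, -3.19653427e-04,
        6.92753558e-03, -1.20543584e-05]), 'tool_pos': array([0.17954048, 0.5979942 , 0.23006177]), 'tool_rot': array([-0.45657242, -3.10771437,  0.00316741]), 'contact_force': array([ 0.04830728,  0.4323048 , -0.05021862]), 'wrist_torque': array([ 0.03095094, -0.03924448, -0.03179252]), 'opening': 0.08565916738501664}
scene [[395.1210049965989, 0.0, 319.76836816851977], [0.0, 395.1210049965989, 196.7360403696942], [0.0, 0.0, 1.0]] [0.02191061 0.         0.         0.         0.        ] [[0.8905, -0.3131, 0.3301, 0.8745], [0.4548, 0.6312, -0.6283, -0.661], [-0.0117, 0.7096, 0.7045, 0.9226], [0.0, 0.0, 0.0, 1.0]]
top [[470.221131528248, 0.0, 318.1666400595695], [0.0, 470.221131528248, 198.39947988544964], [0.0, 0.0, 1.0]] [0.01896423 0.         0.         0.         0.        ] [[-0.01, 0.9798, -0.1995, 0.3023], [-0.9999, -0.0086, 0.0077, 0.0037], [0.0059, 0.1996, 0.9799, 1.2856], [0.0, 0.0, 0.0, 1.0]]
wrist [[301.0455604062199, 0.0, 319.6299871528571], [0.0, 301.0455604062199, 199.53010330404328], [0.0, 0.0, 1.0]] [-0.05800284  0.          0.          0.          0.        ] [[0.287, -0.9185, -0.2722, 0.1106], [0.9579, 0.2744, 0.084, 0.62], [-0.0025, -0.2848, 0.9586, 0.3733], [0.0, 0.0, 0.0, 1.0]]
```

View pics/scene0.png

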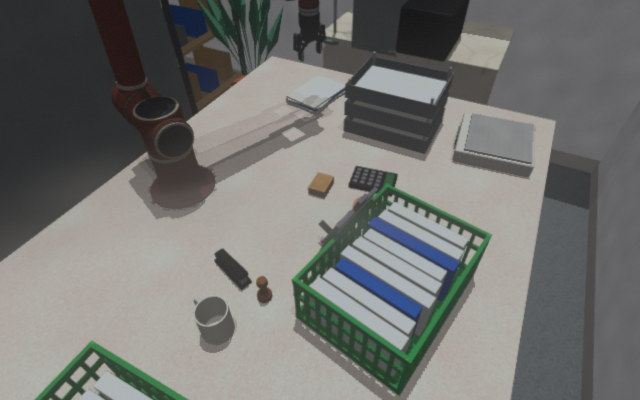

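View pics/top0.png

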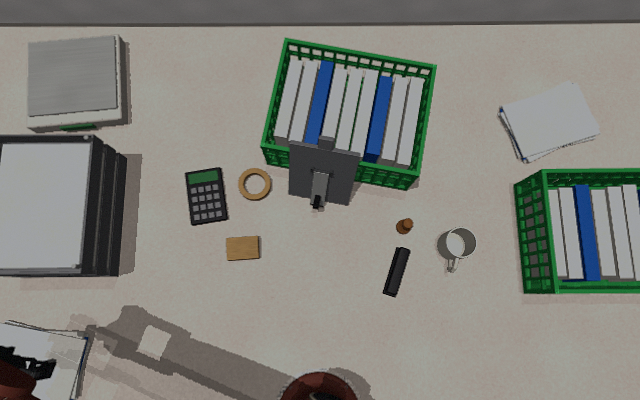

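View pics/wrist0.png

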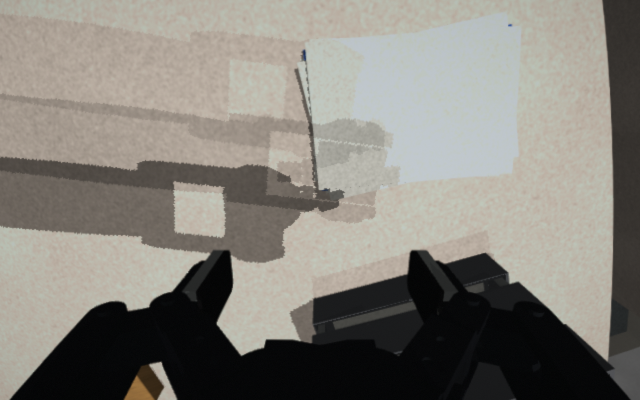

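```bash
python3 - <<'E'
import cv2
a=cv2.imread("pics/top0.png")[125:225,250:400]; cv2.imwrite("pics/topc.png",cv2.resize(a,None,fx=5,fy=5,interpolation=cv2.INTER_CUBIC))
a=cv2.imread("pics/scene0.png")[160:300,280:440]; cv2.imwrite("pics/scenec.png",cv2.resize(a,None,fx=4,fy=4,interpolation=cv2.INTER_CUBIC))
E
```

```text
(no output)
```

View pics/topc.png

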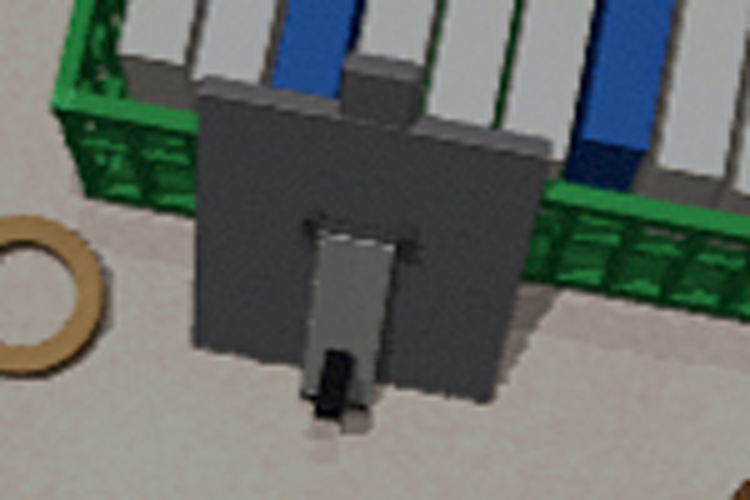

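View pics/scenec.png

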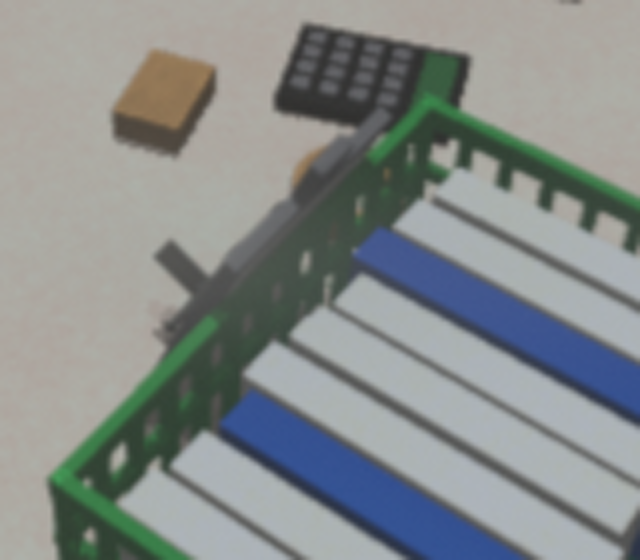

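```bash
cat > h.py <<'E'
import numpy as np,cv2
from scipy.optimize import least_squares
from scipy.spatial.transform import Rotation as R
def proj(P,cam):
    T=cam["T"]; P=np.atleast_2d(P); c=(P-T[:3,3])@T[:3,:3]; c=c*[1,-1,-1]
    return cv2.projectPoints(c,np.zeros(3),np.zeros(3),cam["mtx"],cam["D"])[0][:,0]
def ray(uv,cam):
    n=cv2.undistortPoints(np.array([[uv]],float),cam["mtx"],cam["D"])[0,0]
    return cam["T"][:3,:3]@np.array([n[0],-n[1],-1.]),cam["T"][:3,3]
def onz(uv,cam,z):
    d,o=ray(uv,cam); return o+d*(z-o[2])/d[2]
def Rf(yaw,lean): return R.from_euler('ZY',[yaw,lean]).as_matrix()
def legp(p,ang): # point in leg coords (rel. hinge) to frame
    return np.array([-.012,0,.15])+R.from_euler('y',ang).apply(p)
E
python3 - <<'E'
from h import *
c=dict(np.load("pics/top0.npz"))
off=np.array([250,125])
def px(u,v): return (np.array([u,v])+.5)/5+off-.5
B=-.006
obs=[((B,.085,.23),(198,98)),((B,-.085,.23),(548,155)),((B,-.085,0),(490,403)),((B,.085,0),(193,347)),((.006,.085,.23),(205,80)),((.006,-.085,.23),(552,140)),((B,.018,.268),(345,70)),((B,-.018,.268),(418,85))]
leg=[((-.006,.019,0),(318,233)),((-.006,-.019,0),(397,243)),((-.006,.019,-.146),(303,395)),((-.006,-.019,-.146),(370,407)),]
def res(p,full=False):
    x,y,yaw,lean,a=p; Rm=Rf(yaw,lean); z=.006*np.sin(lean)
    P=[Rm@np.array(q)+[x,y,z] for q,_ in obs]+[Rm@legp(np.array(q),a)+[x,y,z] for q,_ in leg]
    m=np.array([px(*u) for _,u in obs+leg]); return (proj(np.array(P),c)-m).ravel()
s=least_squares(res,[.65,.02,0,.35,.1],loss='soft_l1')
print(s.x,np.round(res(s.x).reshape(-1,2),1).tolist())
x,y,yaw,lean,a=s.x;Rm=Rf(yaw,lean);t=np.array([x,y,.006*np.sin(lean)])
for n,p in dict(grip=(0,0,.25)).items(): print(n,Rm@p+t)
for ang in (a,0,.74): print('tab',ang,Rm@legp(np.array([-.028,0,-.1]),ang)+t,'end',Rm@legp(np.array([-.043,0,-.1]),ang)+t,'tip',Rm@legp(np.array([0,0,-.146]),ang)+t)
print('crate rim corners L,R',onz((263,147),c,.17),onz((411,176),c,.17))
for n,uv,z in [('tape',(255,184),.024),('clips',(242,248),.03),('stamp',(405,225),.06),('stapler',(397,272),.05),('calc',(206,196),.02),('mug',(457,243),.095)]: print(n,onz(uv,c,z))
E
```

```text
[ 0.5657388  -0.00699092 -0.18956434  0.34017486  0.056011  ] [[-0.2, -0.4], [0.7, 0.6], [0.6, -0.3], [-0.2, 0.1], [-0.6, -0.8], [0.5, -0.4], [-0.7, 0.1], [0.1, -0.2], [0.4, 0.4], [-0.4, 1.0], [-0.1, -0.0], [0.1, 0.0]]
grip [ 0.64765756 -0.02270852  0.237676  ]
tab 0.056011003992244825 [ 0.54051301 -0.0021509   0.0659615 ] end [5.26922803e-01 4.56628925e-04 7.17500332e-02] tip [ 0.54844787 -0.00367334  0.01271941]
tab 0 [ 0.54509018 -0.00302911  0.06248281] end [ 5.31203042e-01 -3.64612502e-04  6.74875852e-02] tip [ 0.55593979 -0.00511081  0.00977652]
tab 0.74 [0.50419983 0.00481644 0.1249899 ] end [0.49725882 0.0061482  0.1382205 ] tip [0.47730935 0.00997587 0.07861876]
crate rim corners L,R [0.66036701 0.13006759 0.17      ] [ 0.5833535  -0.23269882  0.17      ]
tape [0.60112914 0.16719833 0.024     ]
clips [0.4249114  0.19801528 0.03      ]
stamp [ 0.47841772 -0.23366495  0.06      ]
stapler [ 0.35687899 -0.20895277  0.05      ]
calc [0.56939421 0.30130846 0.02      ]
mug [ 0.42624561 -0.35644389  0.095     ]
```

```bash
cat >> h.py <<'E'
X0=np.array([0.5657,-0.0070,.002]);YAW=-.1896;LEAN=.340
def Rtool(tilt,yaw=YAW): # tool: x toward robot, y=frame y, z down, then turned by tilt about y
    return R.from_euler('ZY',[yaw,tilt]).as_matrix()@np.diag([-1.,1,-1])
def rel(o,p,Rm):
    R0=R.from_rotvec(o["tool_rot"]).as_matrix()
    return np.round(R0.T@(p-o["tool_pos"])*100,2).tolist(),np.round(np.degrees(R.from_matrix(R0.T@Rm).as_rotvec()),2).tolist()
def tcp(grasp,Rm,d=.020): return grasp+Rm[:,2]*d
def fp(p): return Rf(YAW,LEAN)@np.array(p)+X0
E
python3 - <<'E'
from h import *; from station import ctrl
o=ctrl.get_obs(); print(o["tool_pos"])
Rm=Rtool(-.15); print(Rm)
g=fp(legp(np.array([-.032,0,-.1]),.056)); print(g)
print(rel(o,np.array([.38,.25,.25]),Rm))
print(rel(o,tcp(g,Rm)+[-.02,.004,.10],Rm)); print(rel(o,tcp(g,Rm),Rm))
E
```

```text
[0.17959773 0.59814351 0.23034711]
[[-9.71052004e-01  1.88466078e-01  1.46760156e-01]
 [ 1.86349807e-01  9.82079700e-01 -2.81640188e-02]
 [-1.49438132e-01  1.73472348e-18 -9.88771078e-01]]
[ 0.53683996 -0.00146161  0.06749731]
([-29.21, -27.58, -1.93], [-0.53, -8.6, -5.84])
([-49.73, -47.3, 8.32], [-0.53, -8.6, -5.84])
([-51.76, -47.09, 18.32], [-0.53, -8.6, -5.84])
```

Request:
{"op": "play_rows", "data": {
  "motion": [
    [[-1,-3,-3,0,0,-1,0],[-1,-7,-7,-1,0,-2,-1],[-1,-11,-11,-1,0,-3,-2],[-1,-15,-15,-1,0,-4,-3],[-1,-19,-19,-1,0,-5,-4],[-1,-23,-23,0,0,-6,-5],[-1,-27,-27,1,-0.5,-7,-5.8],[-1,-31,-31,2,-0.5,-8,-5.8],[-1,-35,-35,3,-0.5,-8.6,-5.8],[-1,-39,-39,5,-0.5,-8.6,-5.8],[-1,-43,-42,6,-0.5,-8.6,-5.8],[-1,-46,-45,7,-0.5,-8.6,-5.8],[-1,-48.5,-46.5,8,-0.5,-8.6,-5.8],[-1,-49.7,-47.3,8.3,-0.5,-8.6,-5.8],[-1,-49.7,-47.3,8.3,-0.5,-8.6,-5.8],[-1,-49.7,-47.3,8.3,-0.5,-8.6,-5.8]]
  ],
  "newtons": 25
}}

```text
t: 2.15
tool_pos: [0.5192, 0.0029, 0.1483]
tool_rot: [0.283, 2.979, -0.022]
contact_force: [0.0, -0.3, 0.1]
opening: 0.0852
```

```bash
python3 - <<'E'
from h import *; from station import ctrl
for n in ["wrist"]:
    r=ctrl.get_image(n); cv2.imwrite(f"pics/{n}1.png",r["color"][:,:,::-1]); np.savez(f"pics/{n}1.npz",**{k:np.array(v) for k,v in r.items()})
    im=r["color"][:,:,::-1].copy()
    for p in [legp(np.array(q),.056) for q in [(-.028,0,-.1),(-.043,.008,-.1),(-.043,-.008,-.1),(-.006,.019,-.146),(-.006,-.019,-.146),(-.006,.019,0),(-.006,-.019,0)]]+[(-.006,.085,.23),(-.006,-.085,.23),(-.006,.085,0),(-.006,-.085,0),(0,0,.25)]:
        u=proj(fp(p),dict(r))[0]; cv2.circle(im,(int(round(u[0])),int(round(u[1]))),2,(0,0,255),-1); print(u.round())
    cv2.imwrite(f"pics/{n}1m.png",im)
o=ctrl.get_obs();print(o["t"],o["tool_pos"],o["q"])
Rm=Rtool(-.15);g=fp(legp(np.array([-.032,0,-.1]),.056));print(rel(o,tcp(g,Rm),Rm))
E
```

```text
[317. 216.]
[328. 204.]
[307. 204.]
[338. 193.]
[298. 193.]
[346. 358.]
[287. 358.]
[478. 517.]
[154. 516.]
[401. 204.]
[235. 204.]
[316. 572.]
2.2 [0.5192181  0.00293562 0.1483987 ] [-0.13306905 -0.240411    2.03277691 -0.00922467  1.19909811 -1.51214326]
([-0.58, -0.1, 10.27], [-0.01, 0.02, 0.03])
```

View pics/wrist1m.png

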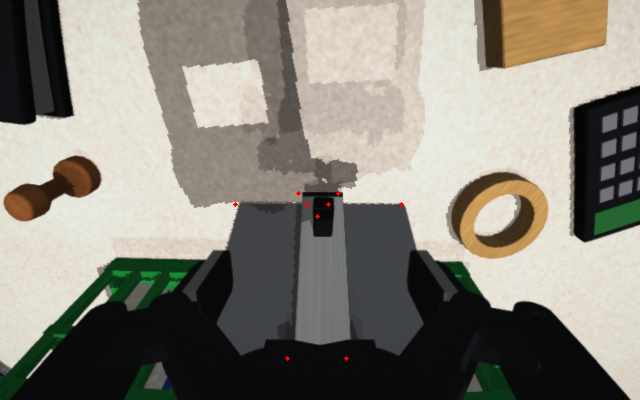

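Request:
{"op": "play_rows", "data": {
  "motion": [
    [[-1,-0.1,0.1,2.5,0,0,0],[-1,-0.3,0.1,5,0,0,0],[-1,-0.5,0.1,7.5,0,0,0],[-1,-0.6,0.1,9.3,0,0,0],[-1,-0.6,0.1,10.2,0,0,0],[-1,-0.6,0.1,10.2,0,0,0]]
  ]
}}

```text
t: 2.95
tool_pos: [0.54, 0.0001, 0.0482]
tool_rot: [0.282, 2.979, -0.022]
contact_force: [-0.2, -0.0, -0.3]
opening: 0.0857
```

```bash
python3 - <<'E'
from h import *; from station import ctrl
for n in ["wrist","top"]:
    r=ctrl.get_image(n); cv2.imwrite(f"pics/{n}2.png",r["color"][:,:,::-1])
    if n=="top": cv2.imwrite(f"pics/{n}2c.png",cv2.resize(r["color"][125:225,250:400,::-1],None,fx=5,fy=5))
E
```

```text
(no output)
```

View pics/wrist2.png

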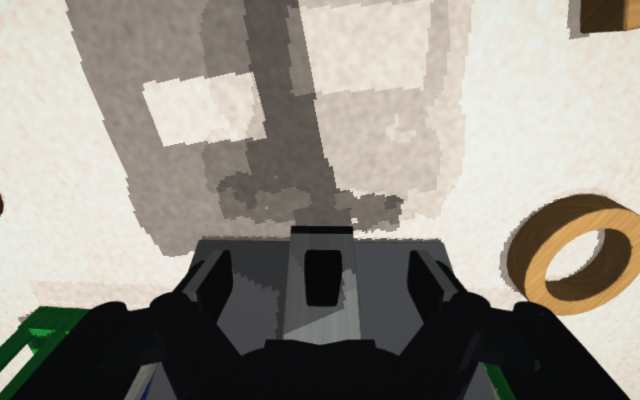

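Request:
{"op": "play_rows", "data": {
  "motion": [
    [[0.3,0,0,0,0,0,0],[1,0,0,0,0,0,0],[1,0,0,0,0,0,0],[1,0,0,0,0,0,0],[1,0,0,0,0,0,0],[1,0,0,0,0,0,0]]
  ],
  "newtons": 30
}}

```text
t: 3.8
tool_pos: [0.5408, -0.0001, 0.0494]
tool_rot: [0.282, 2.977, -0.022]
contact_force: [-0.2, 0.3, 1.2]
opening: 0.0156
```

```bash
python3 - <<'E'
from h import *; from station import ctrl
r=ctrl.get_image("wrist"); cv2.imwrite("pics/wrist3.png",r["color"][:,:,::-1])
o=ctrl.get_obs();print(o)
R0=R.from_rotvec(o["tool_rot"]).as_matrix()
h=fp([-.012,.002,.15]); ax=Rf(YAW,LEAN)[:,1]
print('hinge in tool',(R0.T@(h-o["tool_pos"])*100).round(2))
for a in np.arange(.0,.76,.06):
    Q=R.from_rotvec(ax*a).as_matrix(); p=h+Q@(o["tool_pos"]-h); print(round(a,2),rel(o,p,Q@R0))
E
```

```text
{'t': 3.85, 'q': array([-0.13330667, -0.05322837,  2.04796349, -0.01020642,  0.99531428,
       -1.51030957]), 'dq': array([-0.00246206, -0.00018884, -0.00084193, -0.00178663, -0.00096856,
       -0.00032386]), 'effort': array([-6.56297500e-02, -2.96951866e+01, -3.23327279e+01, -3.15551867e-02,
       -5.59490249e-01, -3.00350727e-02]), 'tool_pos': array([ 5.40844104e-01, -7.86428358e-05,  4.93976094e-02]), 'tool_rot': array([ 0.28200674,  2.97707352, -0.02168832]), 'contact_force': array([-1.32897884, -0.92208034,  1.29314568]), 'wrist_torque': array([-0.01887724,  0.12798381, -0.06444182]), 'opening': 0.015520707865459482}
hinge in tool [-7.85 -0.02 -8.71]
0.0 ([-0.0, -0.0, 0.0], [0.0, 0.0, 0.0])
0.06 ([0.51, 0.0, -0.49], [-0.0, 3.44, -0.0])
0.12 ([0.99, 0.0, -1.0], [-0.0, 6.88, -0.0])
0.18 ([1.43, 0.0, -1.55], [-0.01, 10.31, -0.0])
0.24 ([1.85, 0.0, -2.12], [-0.01, 13.75, -0.0])
0.3 ([2.22, 0.0, -2.71], [-0.01, 17.19, -0.0])
0.36 ([2.57, 0.0, -3.32], [-0.01, 20.63, -0.0])
0.42 ([2.87, 0.0, -3.96], [-0.02, 24.06, -0.0])
0.48 ([3.14, 0.0, -4.61], [-0.02, 27.5, -0.0])
0.54 ([3.36, 0.0, -5.28], [-0.02, 30.94, -0.0])
0.6 ([3.55, 0.0, -5.95], [-0.02, 34.38, -0.0])
0.66 ([3.69, 0.0, -6.64], [-0.03, 37.82, -0.0])
0.72 ([3.8, 0.0, -7.34], [-0.03, 41.25, -0.0])
```

View pics/wrist3.png

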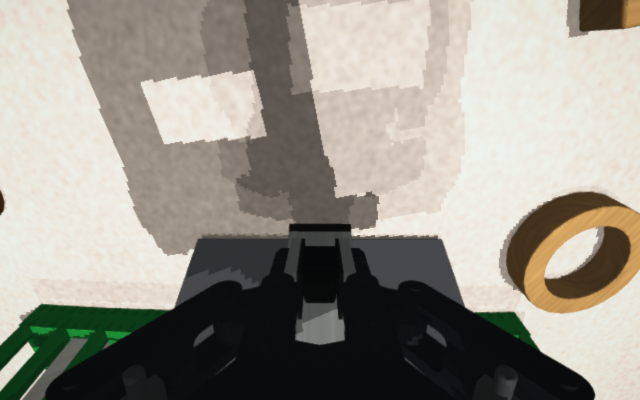

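Request:
{"op": "play_rows", "data": {
  "motion": [
    [[1,0.3,0,-0.24,0,1.7,0],[1,0.5,0,-0.5,0,3.4,0],[1,0.75,0,-0.75,0,5.2,0],[1,1,0,-1,0,6.9,0],[1,1.2,0,-1.28,0,8.6,0],[1,1.43,0,-1.55,0,10.3,0],[1,1.64,0,-1.83,0,12,0],[1,1.85,0,-2.12,0,13.7,0],[1,2.04,0,-2.4,0,15.5,0],[1,2.22,0,-2.71,0,17.2,0],[1,2.4,0,-3,0,18.9,0],[1,2.57,0,-3.32,0,20.6,0],[1,2.57,0,-3.32,0,20.6,0]]
  ]
}}

```text
t: 5.48
tool_pos: [0.511, 0.0057, 0.0784]
tool_rot: [-0.277, -2.921, -0.029]
contact_force: [0.3, -0.6, 0.3]
opening: 0.0154
```

```bash
python3 - <<'E'
from h import *; from station import ctrl
o=ctrl.get_obs();print(o["contact_force"],o["wrist_torque"],o["opening"])
for n in ["wrist","top"]:
    r=ctrl.get_image(n); a=r["color"][:,:,::-1]; cv2.imwrite(f"pics/{n}4.png",a if n=="wrist" else cv2.resize(a[125:225,250:400],None,fx=5,fy=5))
R0=R.from_rotvec(o["tool_rot"]).as_matrix()
h=fp([-.012,.002,.15]); ax=Rf(YAW,LEAN)[:,1]
print('hinge in tool',(R0.T@(h-o["tool_pos"])*100).round(2))
for a in np.arange(.0,.42,.06):
    Q=R.from_rotvec(ax*a).as_matrix(); p=h+Q@(o["tool_pos"]-h); print(round(a,2),rel(o,p,Q@R0))
E
```

```text
[ 0.34778595 -0.58969547  0.30571895] [ 0.08752935 -0.16829846 -0.04272014] 0.015445606048484196
hinge in tool [-7.84 -0.02 -8.72]
0.0 ([-0.0, -0.0, -0.0], [0.0, 0.0, 0.0])
0.06 ([0.51, 0.0, -0.49], [-0.0, 3.44, -0.0])
0.12 ([0.99, 0.0, -1.0], [-0.0, 6.88, -0.0])
0.18 ([1.43, 0.0, -1.54], [-0.01, 10.31, -0.0])
0.24 ([1.85, 0.0, -2.11], [-0.01, 13.75, -0.0])
0.3 ([2.23, 0.0, -2.71], [-0.01, 17.19, -0.0])
0.36 ([2.57, 0.0, -3.32], [-0.01, 20.63, -0.0])
```

View pics/wrist4.png

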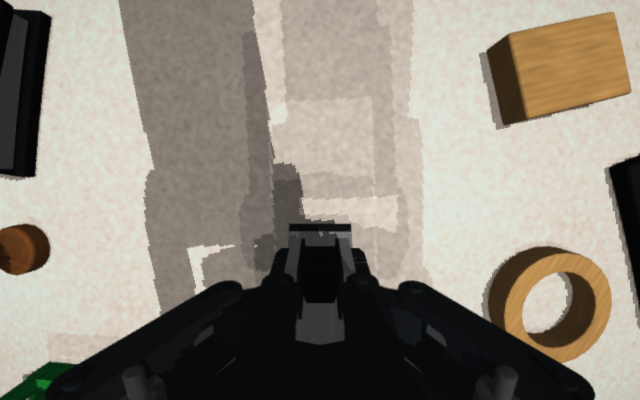

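View pics/top4.png

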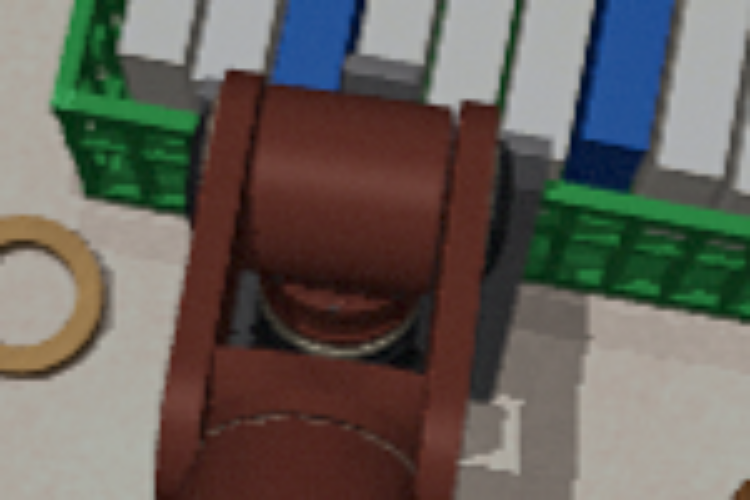

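Request:
{"op": "play_rows", "data": {
  "motion": [
    [[0.2,0,0,0,0,0,0],[0,0,0,0,0,0,0],[0,0,0,0,0,0,0],[0,-0.2,0,0,0,-6,0],[0,-0.4,0,-0.1,0,-12,0],[0,-0.6,0,-0.1,0,-18,0],[0,-0.8,0,-0.2,0,-24,0],[0,-0.8,0,-0.2,0,-24,0]]
  ]
}}

```text
t: 6.58
tool_pos: [0.5175, 0.0045, 0.078]
tool_rot: [0.276, 2.92, -0.029]
contact_force: [-0.9, 0.7, 0.3]
opening: 0.0427
```

```bash
python3 - <<'E'
from h import *; from station import ctrl
o=ctrl.get_obs();print(o["contact_force"],o["tool_pos"],o["opening"])
for n in ["wrist","top"]:
    r=ctrl.get_image(n); a=r["color"][:,:,::-1]; cv2.imwrite(f"pics/{n}5.png",a if n=="wrist" else cv2.resize(a[125:225,250:400],None,fx=5,fy=5))
E
```

```text
[-0.85733571  0.66268818  0.30066535] [0.5175203  0.00447229 0.07798316] 0.042656131016089054
```

View pics/wrist5.png

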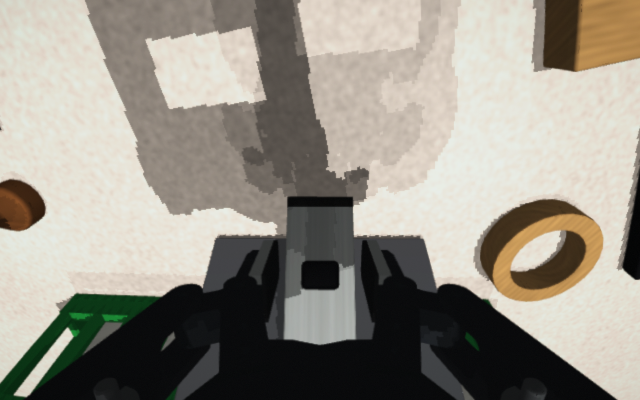

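Request:
{"op": "play_rows", "data": {
  "motion": [
    [[1,0,0,0,0,0,0],[1,0,0,0,0,0,0],[1,0,0,0,0,0,0],[1,0,0,0,0,0,0]]
  ]
}}

```text
t: 7.18
tool_pos: [0.52, 0.0039, 0.0794]
tool_rot: [0.276, 2.917, -0.03]
contact_force: [1.8, -0.2, -0.4]
opening: 0.0155
```

```bash
python3 - <<'E'
from h import *; from station import ctrl
o=ctrl.get_obs();print(o["contact_force"],o["tool_pos"],o["opening"])
R0=R.from_rotvec(o["tool_rot"]).as_matrix()
h=fp([-.012,.002,.15]); ax=Rf(YAW,LEAN)[:,1]
for a in np.arange(.0,.44,.06):
    Q=R.from_rotvec(ax*a).as_matrix(); p=h+Q@(o["tool_pos"]-h); print(round(a,2),rel(o,p,Q@R0))
E
```

```text
[ 1.78125201 -0.22868131 -0.41270023] [0.51995524 0.00389578 0.0794085 ] 0.01545563011738934
0.0 ([-0.0, -0.0, 0.0], [0.0, 0.0, 0.0])
0.06 ([0.27, 0.0, -0.6], [-0.0, 3.44, -0.0])
0.12 ([0.51, 0.0, -1.21], [-0.0, 6.88, -0.0])
0.18 ([0.71, 0.0, -1.83], [-0.01, 10.31, -0.0])
0.24 ([0.87, 0.0, -2.47], [-0.01, 13.75, -0.0])
0.3 ([0.99, 0.0, -3.11], [-0.01, 17.19, -0.0])
0.36 ([1.08, 0.0, -3.77], [-0.01, 20.63, -0.0])
0.42 ([1.12, 0.0, -4.42], [-0.02, 24.06, -0.0])
```

Request:
{"op": "play_rows", "data": {
  "motion": [
    [[1,0.14,0,-0.3,0,1.7,0],[1,0.27,0,-0.6,0,3.4,0],[1,0.4,0,-0.9,0,5.2,0],[1,0.5,0,-1.2,0,6.9,0],[1,0.6,0,-1.5,0,8.6,0],[1,0.7,0,-1.83,0,10.3,0],[1,0.8,0,-2.15,0,12,0],[1,0.87,0,-2.47,0,13.7,0],[1,0.94,0,-2.8,0,15.5,0],[1,1,0,-3.1,0,17.2,0],[1,1,0,-3.1,0,17.2,0]]
  ]
}}

```text
t: 8.55
tool_pos: [0.5035, 0.007, 0.1073]
tool_rot: [-0.288, -3.038, -0.013]
contact_force: [-1.0, 0.2, -0.0]
opening: 0.0156
```

```bash
python3 - <<'E'
from h import *; from station import ctrl
o=ctrl.get_obs();print(o["contact_force"],o["tool_pos"],o["opening"])
for n in ["wrist","top"]:
    r=ctrl.get_image(n); a=r["color"][:,:,::-1]; cv2.imwrite(f"pics/{n}6.png",a if n=="wrist" else cv2.resize(a[125:225,250:400],None,fx=5,fy=5))
R0=R.from_rotvec(o["tool_rot"]).as_matrix()
h=fp([-.012,.002,.15]); ax=Rf(YAW,LEAN)[:,1]
for a in np.arange(.0,.14,.02):
    Q=R.from_rotvec(ax*a).as_matrix(); p=h+Q@(o["tool_pos"]-h); print(round(a,2),rel(o,p,Q@R0))
E
```

```text
[-0.99693634  0.18885697 -0.0011594 ] [0.50353165 0.0070245  0.107311  ] 0.015570348047930265
0.0 ([-0.0, -0.0, -0.0], [0.0, 0.0, 0.0])
0.02 ([0.1, -0.0, -0.2], [-0.0, 1.15, -0.0])
0.04 ([0.19, -0.0, -0.4], [-0.0, 2.29, -0.0])
0.06 ([0.28, -0.0, -0.6], [-0.0, 3.44, -0.0])
0.08 ([0.36, -0.0, -0.8], [-0.0, 4.58, -0.0])
0.1 ([0.44, -0.0, -1.01], [-0.0, 5.73, -0.0])
0.12 ([0.52, -0.0, -1.21], [-0.0, 6.88, -0.0])
0.14 ([0.59, -0.0, -1.42], [-0.0, 8.02, -0.0])
```

View pics/wrist6.png

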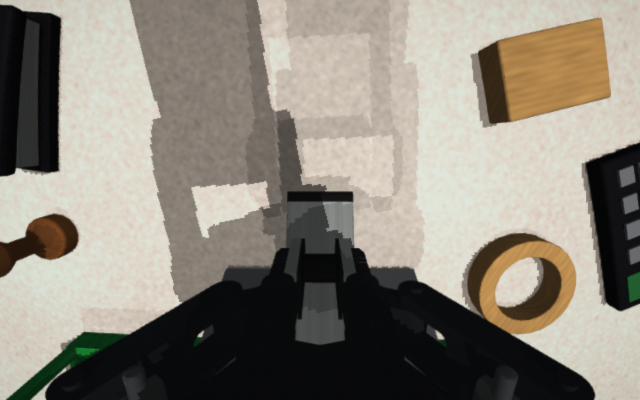

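View pics/top6.png

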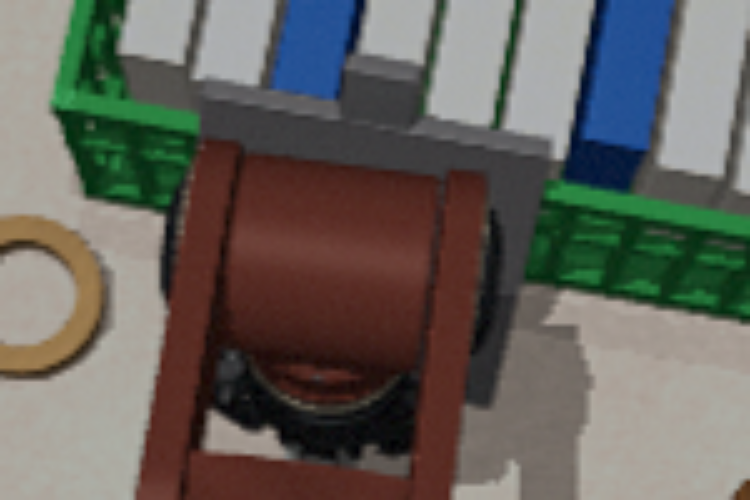

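Request:
{"op": "play_rows", "data": {
  "motion": [
    [[1,0.1,0,-0.2,0,1.1,0],[1,0.15,0,-0.3,0,1.7,0],[1,0.19,0,-0.4,0,2.3,0],[1,0.19,0,-0.4,0,2.3,0]]
  ]
}}

```text
t: 9.15
tool_pos: [0.5008, 0.0077, 0.1107]
tool_rot: [-0.284, -2.995, -0.019]
contact_force: [-5.3, 1.5, -2.4]
opening: 0.0154
```

Request:
{"op": "play_rows", "data": {
  "motion": [
    [[1,0.05,0,-0.1,0,0.6,0],[1,0.1,0,-0.2,0,1.1,0],[1,0.1,0,-0.2,0,1.1,0]]
  ]
}}

```text
t: 9.52
tool_pos: [0.4996, 0.008, 0.1126]
tool_rot: [-0.282, -2.974, -0.022]
contact_force: [-6.4, 2.8, -1.7]
opening: 0.0155
```

Request:
{"op": "play_rows", "data": {
  "motion": [
    [[0.2,0,0,0,0,0,0],[0,0,0,0,0,0,0],[0,0,0,0,0,0,0],[0,0,0,-1.5,0,0,0],[0,0,0,-3,0,0,0],[0,0.5,0,-5,0,0,0],[0,2,0,-7,0,0,0],[0,4,0,-10,0,0,0],[-1,6,0,-13,0,0,0],[-1,8,0,-15,0,0,0],[-1,8,0,-15,0,0,0]]
  ]
}}

```text
t: 10.9
tool_pos: [0.4454, 0.0185, 0.2769]
tool_rot: [-0.282, -2.981, -0.022]
contact_force: [0.6, -0.3, -0.2]
opening: 0.0852
```

```bash
python3 - <<'E'
from h import *; from station import ctrl
o=ctrl.get_obs();print(o["t"],o["contact_force"],o["tool_pos"],o["opening"])
for n in ["wrist","top","scene"]:
    r=ctrl.get_image(n); a=r["color"][:,:,::-1].copy(); np.savez(f"pics/{n}7.npz",**{k:np.array(v) for k,v in r.items()})
    if n=="wrist":
      for p in [legp(np.array(q),.74) for q in [(-.043,.008,-.094),(-.043,-.008,-.094),(-.006,.019,-.146),(-.006,-.019,-.146)]]+[(-.006,.085,.23),(-.006,-.085,.23),(-.006,.085,0),(-.006,-.085,0),(-.006,.018,.268),(-.006,-.018,.268)]:
        u=proj(fp(p),dict(r))[0]; cv2.circle(a,(int(round(u[0])),int(round(u[1]))),2,(0,0,255),-1)
    if n=="top": a=cv2.resize(a[125:225,250:400],None,fx=5,fy=5)
    if n=="scene": a=cv2.resize(a[160:300,280:440],None,fx=4,fy=4)
    cv2.imwrite(f"pics/{n}7.png",a)
E
```

```text
10.9 [ 0.59152681 -0.34464872 -0.21769769] [0.44541806 0.01853614 0.27691435] 0.08524349275819494
```

View pics/wrist7.png

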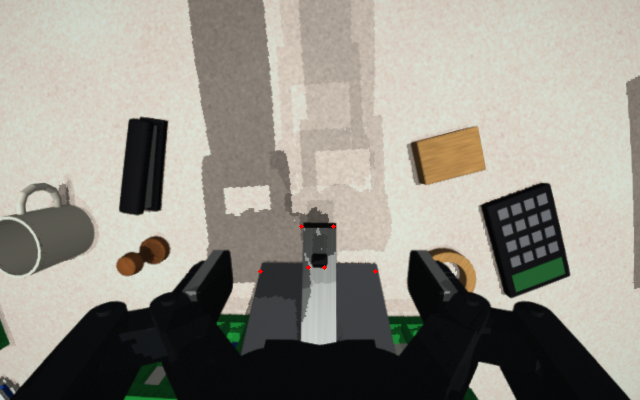

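View pics/top7.png

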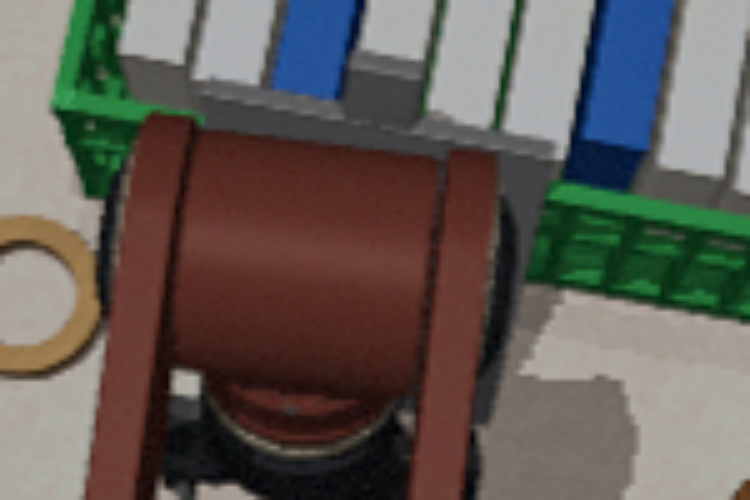

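View pics/scene7.png

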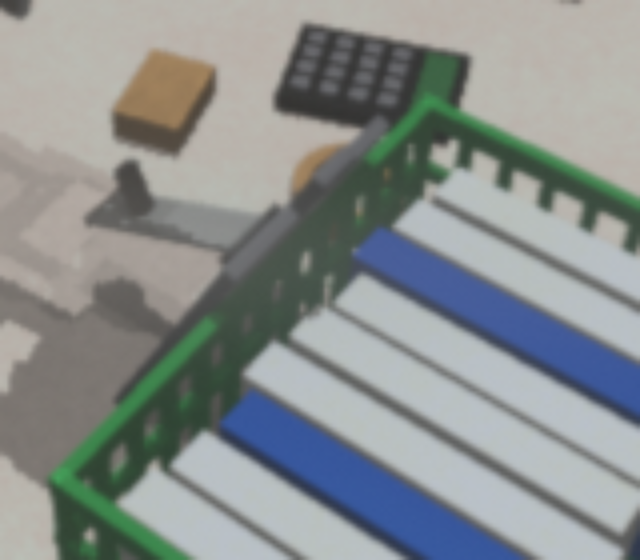

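```bash
python3 - <<'E'
from h import *; from station import ctrl
o=ctrl.get_obs()
Rm=Rtool(.30)
g=fp([0,.002,.256]); up=fp([0,.002,.256+.08]); print(g,up)
print(rel(o,o["tool_pos"]+[0,0,.1],Rtool(.1)));print(rel(o,tcp(up,Rm,.019),Rm)); print(rel(o,tcp(g,Rm,.019),Rm))
E
```

```text
[ 0.64991972 -0.0211257   0.24334519] [ 0.6761206  -0.02615378  0.31876557]
([1.55, -0.0, -9.88], [-0.01, -3.16, 0.02])
([-22.31, -0.03, -6.33], [-0.01, 8.3, 0.02])
([-20.84, -0.03, 1.53], [-0.01, 8.3, 0.02])
```

Request:
{"op": "play_rows", "data": {
  "motion": [
    [[-1,0,0,-3,0,1,0],[-1,-1,0,-6,0,2,0],[-1,-4,0,-8,0,3,0],[-1,-8,0,-8.5,0,4,0],[-1,-12,0,-8.5,0,5.5,0],[-1,-16,0,-8,0,7,0],[-1,-20,0,-7,0,8.3,0],[-1,-22.3,0,-6.3,0,8.3,0],[-1,-22.3,0,-6.3,0,8.3,0],[-1,-22.3,0,-6.3,0,8.3,0]]
  ]
}}

```text
t: 12.3
tool_pos: [0.6701, -0.0247, 0.2997]
tool_rot: [-0.268, -2.828, -0.041]
contact_force: [-0.4, -0.8, -0.1]
opening: 0.0851
```

```bash
python3 - <<'E'
from h import *; from station import ctrl
o=ctrl.get_obs();print(o["t"],o["contact_force"],o["tool_pos"],o["q"])
for n in ["wrist","top"]:
    r=ctrl.get_image(n); a=r["color"][:,:,::-1].copy(); np.savez(f"pics/{n}8.npz",**{k:np.array(v) for k,v in r.items()})
    cv2.imwrite(f"pics/{n}8.png",a)
    for p in [legp(np.array(q),.74) for q in [(-.043,.008,-.094),(-.043,-.008,-.094),(-.006,.019,-.146),(-.006,-.019,-.146)]]+[(-.006,.085,.23),(-.006,-.085,.23),(-.006,.085,0),(-.006,-.085,0),(-.006,.018,.268),(-.006,-.018,.268)]:
        u=proj(fp(p),dict(r))[0]; cv2.circle(a,(int(round(u[0])),int(round(u[1]))),1,(0,0,255),-1); print(u.round(1))
    if n=="top": a=cv2.resize(a[125:225,250:400],None,fx=5,fy=5)
    cv2.imwrite(f"pics/{n}8m.png",a)
E
```

```text
12.3 [-0.3802636  -0.78500267 -0.091853  ] [ 0.67006147 -0.02468292  0.29974774] [-0.15226021  0.32531621  1.2122813   0.01148732  1.90538081 -1.53167874]
[324.5  69.1]
[309.6  69.1]
[332.5  67.2]
[302.5  67.2]
[423.1 193.2]
[208.9 192.9]
[373.9 147.4]
[261.8 147.3]
[342.  210.1]
[288.2 210.1]
[310.9 210.9]
[317.3 212.1]
[304.9 224.7]
[319.4 227.3]
[289.  143.8]
[359.9 156.3]
[288.  194.1]
[348.2 204.9]
[317.9 138.7]
[333.3 141.5]
```

View pics/wrist8m.png

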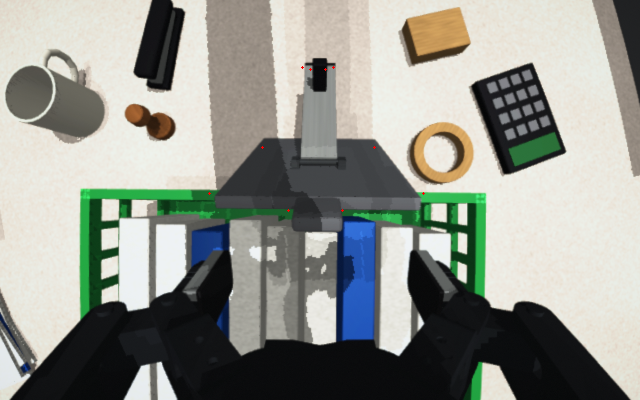

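View pics/top8m.png

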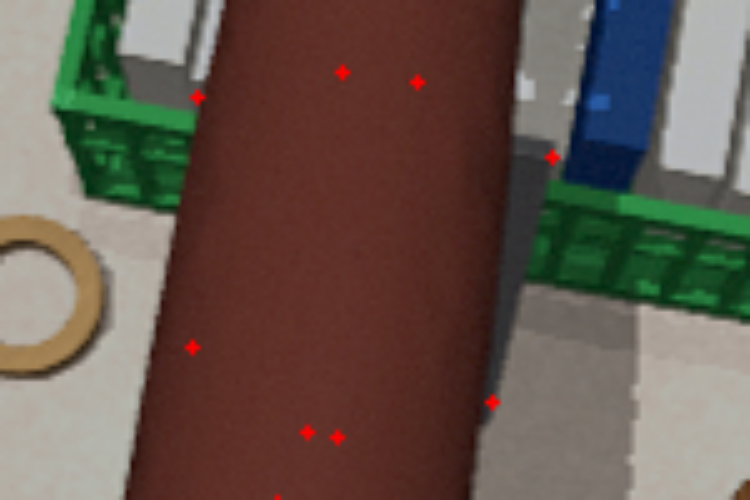

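```bash
python3 - <<'E'
import cv2
a=cv2.imread("pics/wrist8.png")[50:250,200:440]; cv2.imwrite("pics/w8c.png",cv2.resize(a,None,fx=3.3333,fy=3,interpolation=cv2.INTER_CUBIC)[:600,:800])
E
```

```text
(no output)
```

View pics/w8c.png

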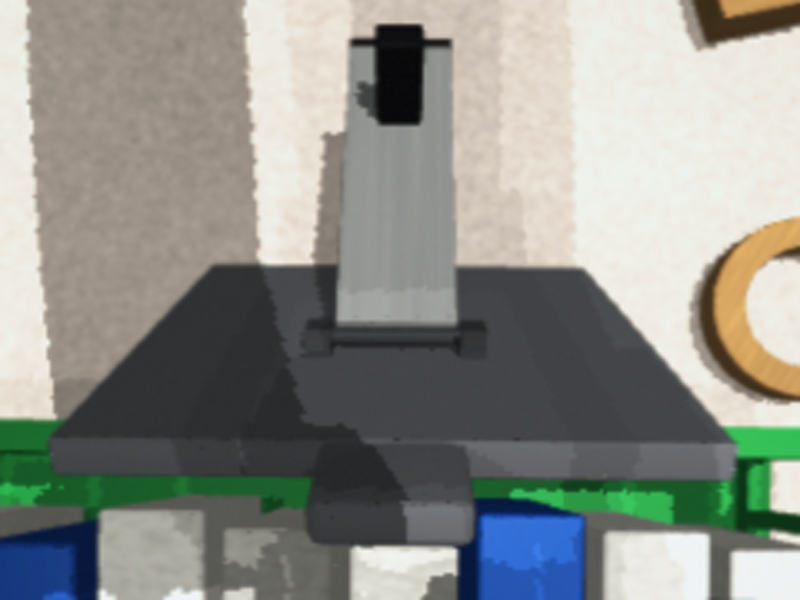

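```bash
python3 - <<'E'
from h import *
c=dict(np.load("pics/wrist8.npz"))
def px(u,v): return np.array([(u+.5)/3.3333+199.5,(v+.5)/3+49.5])
B=-.006
obs=[((B,-.085,.23),(57,437)),((B,.085,.23),(735,443)),((B,-.085,0),(212,265)),((B,.085,0),(585,268)),((.006,-.085,.23),(52,475)),((.006,.085,.23),(735,478)),((B,-.018,.268),(310,503)),((B,.018,.268),(475,503)),((-B,-.018,.268),(310,540)),((-B,.018,.268),(475,543))]
leg=[((-.006,-.019,-.146),(350,42)),((-.006,.019,-.146),(452,42)),((-.006,-.019,0),(337,325)),((-.006,.019,0),(457,325))]
def res(p,fixz=True):
    x,y,yaw,lean,a=p[:5]; Rm=Rf(yaw,lean); z=.006*np.sin(lean) if len(p)<6 else p[5]
    P=[Rm@np.array(q)+[x,y,z] for q,_ in obs]+[Rm@legp(np.array(q),a)+[x,y,z] for q,_ in leg]
    return (proj(np.array(P),c)-np.array([px(*u) for _,u in obs+leg])).ravel()
for s0 in ([.565,-.007,-.19,.34,.7],[.565,-.007,-.19,.34,.7,.002]):
    s=least_squares(res,s0,loss='soft_l1'); print(s.x.round(4),s.cost,np.round(res(s.x).reshape(-1,2),1).tolist())
    x,y,yaw,lean,a=s.x[:5]; z=.002 if len(s.x)<6 else s.x[5]
    print('grip',Rf(yaw,lean)@[0,0,.25]+[x,y,z])
E
```

```text
[ 0.5521 -0.0021 -0.1969  0.4153  0.6849] 10.130885018064811 [[-3.5, -0.5], [2.5, -0.7], [0.0, -0.4], [0.3, -0.5], [-0.1, 0.3], [0.5, 1.0], [-1.3, -0.9], [1.3, -0.5], [-0.8, 2.0], [0.6, 1.4], [0.1, -0.1], [-0.5, 0.1], [-0.6, -0.3], [0.4, 0.0]]
grip [ 0.65102309 -0.02186782  0.23074392]
[ 0.5514 -0.0019 -0.1967  0.4183  0.6983 -0.0024] 6.278776459513072 [[-1.3, -0.4], [0.5, -0.7], [0.6, -0.2], [-0.3, -0.3], [2.1, 0.1], [-1.5, 0.7], [-0.6, -1.2], [0.8, -0.8], [-0.1, 1.3], [0.2, 0.7], [0.2, -0.1], [-0.6, 0.1], [-0.2, 0.3], [0.2, 0.5]]
grip [ 0.65099326 -0.02179524  0.22608121]
```

```bash
sed -i 's/^X0=.*/X0=np.array([0.552,-0.002,.002]);YAW=-.196;LEAN=.415/' h.py; python3 - <<'E'
from h import *; from station import ctrl
o=ctrl.get_obs()
Rm=Rtool(.38)
for h in (.05,.02,0): print(rel(o,tcp(fp([0,0,.255+h]),Rm,.019),Rm))
E
```

```text
([-0.7, -0.08, 3.73], [-0.14, 4.63, 0.38])
([-0.35, -0.07, 6.71], [-0.14, 4.63, 0.38])
([-0.12, -0.07, 8.7], [-0.14, 4.63, 0.38])
```

Request:
{"op": "play_rows", "data": {
  "motion": [
    [[-1,-0.3,-0.1,1.5,0,2,0.4],[-1,-0.7,-0.1,3.7,-0.1,4.6,0.4],[-1,-0.5,-0.1,5.5,-0.1,4.6,0.4],[-1,-0.35,-0.1,6.7,-0.1,4.6,0.4],[-1,-0.2,-0.1,8,-0.1,4.6,0.4],[-1,-0.1,-0.1,8.7,-0.1,4.6,0.4],[-1,-0.1,-0.1,8.7,-0.1,4.6,0.4]]
  ]
}}

```text
t: 13.28
tool_pos: [0.6453, -0.0209, 0.2175]
tool_rot: [-0.271, -2.75, -0.051]
contact_force: [-0.6, -0.2, 0.3]
opening: 0.0852
```

```bash
python3 - <<'E'
from h import *; from station import ctrl
o=ctrl.get_obs();print(o["t"],o["contact_force"])
for n in ["wrist","scene"]:
    r=ctrl.get_image(n); a=r["color"][:,:,::-1]
    if n=="scene": a=cv2.resize(a[140:280,280:440],None,fx=4,fy=4)
    cv2.imwrite(f"pics/{n}9.png",a)
E
```

```text
13.275 [-0.62532777 -0.22039891  0.31226274]
```

View pics/wrist9.png

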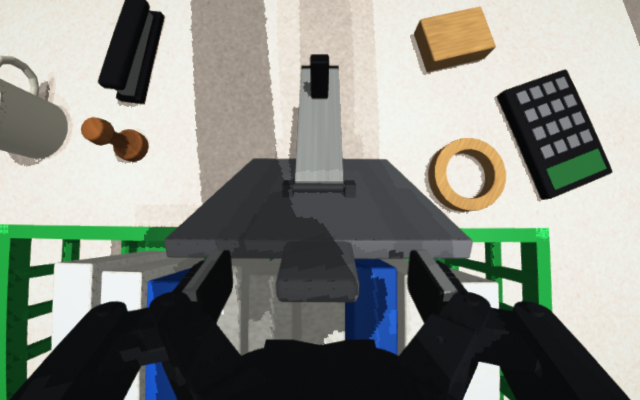

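View pics/scene9.png

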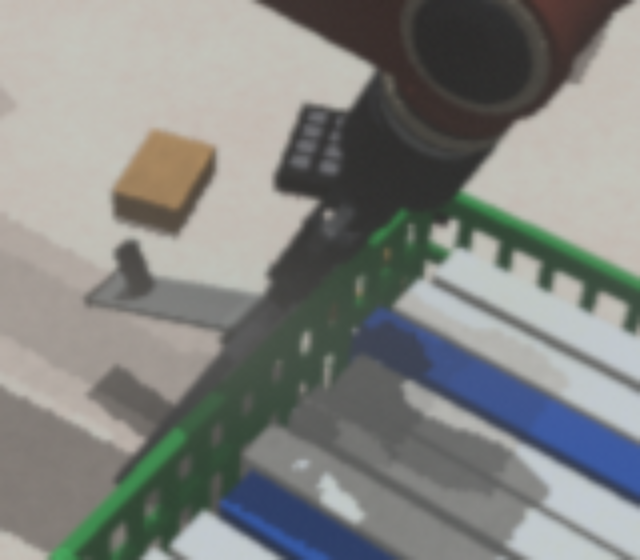

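Request:
{"op": "play_rows", "data": {
  "motion": [
    [[0,0,0,0,0,0,0],[1,0,0,0,0,0,0],[1,0,0,0,0,0,0],[1,0,0,0,0,0,0],[1,0,0,0,0,0,0]]
  ],
  "newtons": 70
}}

```text
t: 14.0
tool_pos: [0.6462, -0.0213, 0.219]
tool_rot: [-0.271, -2.752, -0.051]
contact_force: [1.2, -0.9, 2.5]
opening: 0.0348
```

```bash
python3 - <<'E'
from h import *; from station import ctrl
o=ctrl.get_obs();print(o["t"],o["contact_force"],o["wrist_torque"],o["tool_pos"],o["opening"])
r=ctrl.get_image("wrist"); cv2.imwrite(f"pics/wrist10.png",r["color"][:,:,::-1])
print(rel(o,o["tool_pos"]+[-.03,.006,.04],R.from_rotvec(o["tool_rot"]).as_matrix()))
E
```

```text
14.0 [ 1.22610535 -0.88524748  2.53439852] [-0.12309387 -0.14617355  0.01251838] [ 0.6462101  -0.0212634   0.21901203] 0.034781874712622014
([4.32, -0.0, -2.59], [0.0, 0.0, 0.0])
```

View pics/wrist10.png

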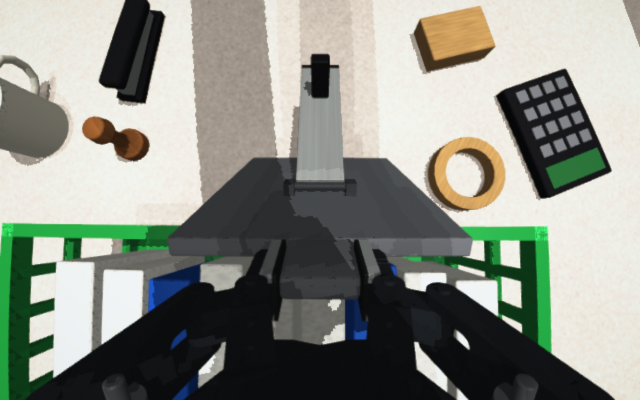

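Request:
{"op": "play_rows", "data": {
  "motion": [
    [[1,0.4,0,-0.3,0,0,0],[1,0.9,0,-0.6,0,0,0],[1,1.4,0,-0.9,0,0,0],[1,2,0,-1.2,0,0,0],[1,2.6,0,-1.6,0,0,0],[1,3.2,0,-2,0,0,0],[1,3.8,0,-2.3,0,0,0],[1,4.3,0,-2.6,0,0,0],[1,4.3,0,-2.6,0,0,0]]
  ]
}}

```text
t: 15.18
tool_pos: [0.6165, -0.0152, 0.2597]
tool_rot: [-0.271, -2.753, -0.051]
contact_force: [0.1, -0.2, -5.4]
opening: 0.0349
```

```bash
python3 - <<'E'
from h import *; from station import ctrl
o=ctrl.get_obs();print(o["t"],o["contact_force"],o["wrist_torque"],o["tool_pos"],o["opening"])
for n in ["wrist","scene"]:
    r=ctrl.get_image(n); a=r["color"][:,:,::-1]
    np.savez(f"pics/{n}11.npz",**{k:np.array(v) for k,v in r.items()})
    if n=="scene": a=cv2.resize(a[140:280,280:440],None,fx=4,fy=4)
    cv2.imwrite(f"pics/{n}11.png",a)
    if n=="wrist": cv2.imwrite("pics/w11c.png",cv2.resize(a[30:330,160:480],None,fx=2.5,fy=2,interpolation=cv2.INTER_CUBIC))
E
```

```text
15.175 [ 0.13824459 -0.16716616 -5.41158328] [-0.14975637 -0.94655699 -0.02191531] [ 0.61647596 -0.01523155  0.25968638] 0.03490640329283237
```

View pics/w11c.png

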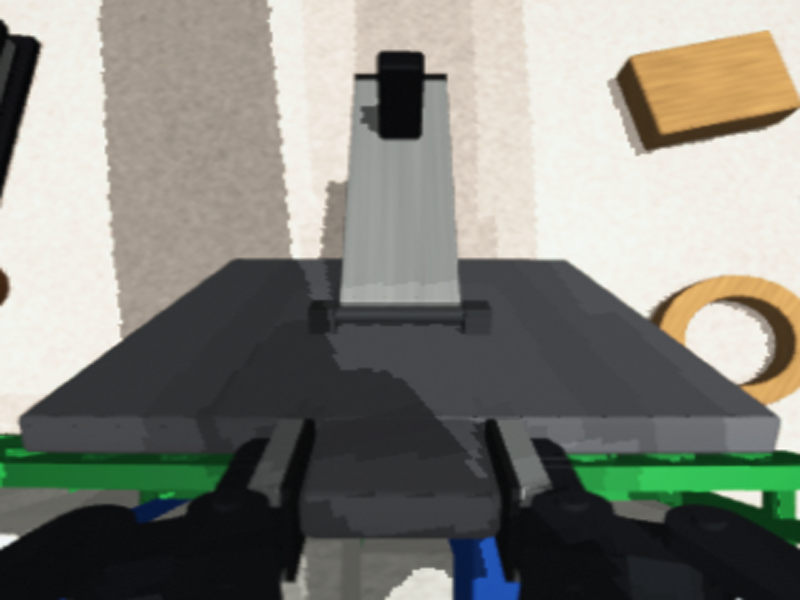

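View pics/scene11.png

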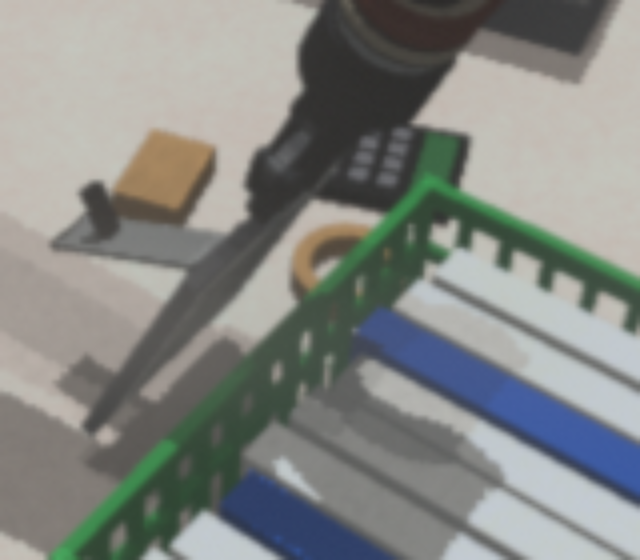

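```bash
python3 - <<'E'
from h import *; from station import ctrl
o=ctrl.get_obs()
c=dict(np.load("pics/wrist11.npz"))
def px(u,v): return np.array([(u+.5)/2.5+159.5,(v+.5)/2+29.5])
B=-.006
obs=[((B,-.085,.23),(27,415)),((B,.085,.23),(775,418)),((B,-.085,0),(237,260)),((B,.085,0),(568,262)),((.006,-.085,.23),(24,450)),((.006,.085,.23),(775,453)),((B,-.018,.268),(300,495)),((B,.018,.268),(498,495)),((-B,-.018,.268),(302,537)),((-B,.018,.268),(498,537))]
leg=[((-.006,-.019,-.146),(355,76)),((-.006,.019,-.146),(447,76)),((-.006,-.019,0),(340,305)),((-.006,.019,0),(460,305))]
R0=R.from_rotvec(o["tool_rot"]).as_matrix()
def res(p):
    x,y,z,yaw,lean,a=p; Rm=Rf(yaw,lean)
    P=[Rm@np.array(q)+[x,y,z] for q,_ in obs]+[Rm@legp(np.array(q),a)+[x,y,z] for q,_ in leg]
    return (proj(np.array(P),c)-np.array([px(*u) for _,u in obs+leg])).ravel()
s=least_squares(res,[.53,0,.04,-.19,.41,.7],loss='soft_l1'); print(s.x.round(4),s.cost,np.round(res(s.x).reshape(-1,2),1).tolist())
Rm=Rf(s.x[3],s.x[4]); print('grip in tool cm',R0.T@(Rm@[0,0,.25]+s.x[:3]-o["tool_pos"])*100, 'frame->tool tilt',s.x[4])
tz=R0[:,2]; print('tool tilt',np.arcsin(-tz[0]/np.cos(.196)), 'yaw', np.arctan2(-R0[0,1],R0[1,1]))
# standing: back-bottom edge and leg tip foot on table
for a in (.69,.72,.74):
  for foot in [(-.004,-.146),(0,-.146),(-.007,-.146)]:
    q=legp(np.array([foot[0],0,foot[1]]),a); d=q-np.array([-.006,0,0]); print(a,foot,'lean',-np.arctan2(-d[2],-d[0]) if 0 else np.arctan2(d[2],-d[0]))
E
```

```text
[ 0.5242  0.0042  0.0373 -0.1991  0.4108  0.7069] 11.707862960006777 [[-0.8, -0.3], [0.4, -0.7], [-0.4, -0.6], [-0.6, -1.2], [3.7, 1.0], [-3.1, 0.6], [-1.1, -1.4], [1.7, -1.1], [-0.7, 0.3], [0.3, 0.7], [0.6, -0.0], [0.1, 0.1], [0.2, 1.0], [0.5, 1.2]]
grip in tool cm [-0.23514052  0.08717666 -0.90739435] frame->tool tilt 0.41075672162145843
tool tilt 0.3774023281096478 yaw -0.19644843761251116
0.69 (-0.004, -0.146) lean 0.37318823899619785
0.69 (0, -0.146) lean 0.36140588447064165
0.69 (-0.007, -0.146) lean 0.3815023058634545
0.72 (-0.004, -0.146) lean 0.386738161638322
0.72 (0, -0.146) lean 0.3748315936281201
0.72 (-0.007, -0.146) lean 0.3951612794459315
0.74 (-0.004, -0.146) lean 0.39582822974367005
0.74 (0, -0.146) lean 0.3838461120760778
0.74 (-0.007, -0.146) lean 0.40431833475841894
```

```bash
cat >> h.py <<'E'
def H(Rm,p):
    T=np.eye(4);T[:3,:3]=Rm;T[:3,3]=p;return T
E
python3 - <<'E'
from h import *; from station import ctrl
o=ctrl.get_obs()
Tt=H(R.from_rotvec(o["tool_rot"]).as_matrix(),o["tool_pos"])
Tf=H(Rf(-.198,.41),[.5242,.0042,.040]); G=np.linalg.inv(Tf)@Tt; np.save("G.npy",G)
n=18
for i in range(1,n+1):
    s=i/n; s=s*s*(3-2*s)
    F=H(Rf(-.198,.41-.76*s),[.5242+.018*s,.0042,.040+.012*s]); T=F@G
    a,b=rel(o,T[:3,3],T[:3,:3]); print([1]+np.round(a,1).tolist()+np.round(b,1).tolist())
print(T[:3,3])
E
```

```text
[1, 0.2, 0.0, -0.0, 0.0, -0.4, 0.0]
[1, 0.6, 0.0, -0.1, 0.0, -1.5, 0.0]
[1, 1.2, 0.0, -0.1, 0.0, -3.2, 0.0]
[1, 2.1, 0.0, -0.2, 0.0, -5.5, 0.0]
[1, 3.2, 0.1, -0.2, 0.0, -8.2, 0.0]
[1, 4.4, 0.1, -0.1, 0.0, -11.3, 0.0]
[1, 5.6, 0.1, 0.0, 0.0, -14.6, 0.0]
[1, 7.0, 0.2, 0.2, 0.0, -18.2, 0.0]
[1, 8.3, 0.2, 0.6, 0.0, -21.8, 0.0]
[1, 9.6, 0.2, 1.0, 0.0, -25.4, 0.0]
[1, 10.8, 0.2, 1.5, 0.0, -28.9, 0.0]
[1, 11.9, 0.3, 2.0, 0.0, -32.3, 0.0]
[1, 12.9, 0.3, 2.6, 0.0, -35.3, 0.0]
[1, 13.8, 0.3, 3.1, 0.0, -38.0, 0.0]
[1, 14.5, 0.4, 3.6, 0.0, -40.3, 0.1]
[1, 15.0, 0.4, 4.0, 0.0, -42.0, 0.1]
[1, 15.3, 0.4, 4.2, 0.0, -43.2, 0.1]
[1, 15.4, 0.4, 4.3, 0.0, -43.5, 0.1]
[0.46112256 0.01947331 0.27561896]
```

Request:
{"op": "play_rows", "data": {
  "motion": [
    [[1,0.2,0,0,0,-0.4,0],[1,0.6,0,-0.1,0,-1.5,0],[1,1.2,0,-0.1,0,-3.2,0],[1,2.1,0,-0.2,0,-5.5,0],[1,3.2,0.1,-0.2,0,-8.2,0],[1,4.4,0.1,-0.1,0,-11.3,0],[1,5.6,0.1,0,0,-14.6,0],[1,7,0.2,0.2,0,-18.2,0],[1,8.3,0.2,0.6,0,-21.8,0],[1,9.6,0.2,1,0,-25.4,0],[1,10.8,0.2,1.5,0,-28.9,0],[1,11.9,0.3,2,0,-32.3,0],[1,12.9,0.3,2.6,0,-35.3,0],[1,13.8,0.3,3.1,0,-38,0],[1,14.5,0.4,3.6,0,-40.3,0],[1,15,0.4,4,0,-42,0],[1,15.3,0.4,4.2,0,-43.2,0],[1,15.4,0.4,4.3,0,-43.5,0],[1,15.4,0.4,4.3,0,-43.5,0],[1,15.4,0.4,4.3,0,-43.5,0]]
  ]
}}

```text
t: 17.77
tool_pos: [0.4614, 0.0196, 0.2758]
tool_rot: [0.271, 2.748, -0.054]
contact_force: [-0.3, -0.5, -5.3]
opening: 0.0348
```

```bash
python3 - <<'E'
from h import *; from station import ctrl
o=ctrl.get_obs();print(o["t"],o["contact_force"],o["wrist_torque"],o["tool_pos"],o["opening"],o["q"])
T=H(R.from_rotvec(o["tool_rot"]).as_matrix(),o["tool_pos"])@np.linalg.inv(np.load("G.npy")); print(T.round(4)); print('lean',np.arctan2(T[0,2]/np.cos(.198),T[2,2]),'tip',T[:3,:3]@legp(np.array([-.004,0,-.146]),.72)+T[:3,3])
for n in ["wrist","scene","top"]:
    r=ctrl.get_image(n); a=r["color"][:,:,::-1]
    np.savez(f"pics/{n}12.npz",**{k:np.array(v) for k,v in r.items()})
    if n=="scene": a=cv2.resize(a[140:280,270:430],None,fx=4,fy=4)
    if n=="top": a=cv2.resize(a[125:245,250:400],None,fx=5,fy=5)
    cv2.imwrite(f"pics/{n}12.png",a)
E
```

```text
17.775 [-0.30704447 -0.45739255 -5.26822278] [1.23201876e-01 7.90278269e-01 7.98914648e-05] [0.46136398 0.01963356 0.27577661] 0.03483109876181489 [-0.095324   -0.66241794  2.14085636 -0.04008836  1.2836614  -1.46571509]
[[ 9.215e-01  1.959e-01 -3.353e-01  5.422e-01]
 [-1.843e-01  9.806e-01  6.620e-02  4.700e-03]
 [ 3.418e-01  8.000e-04  9.398e-01  5.210e-02]
 [ 0.000e+00  0.000e+00  0.000e+00  1.000e+00]]
lean -0.3490266272912714 tip [0.42531221 0.02801762 0.05431981]
```

View pics/wrist12.png

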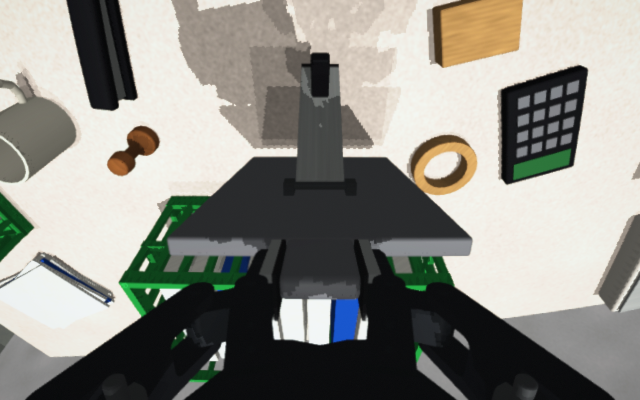

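View pics/scene12.png

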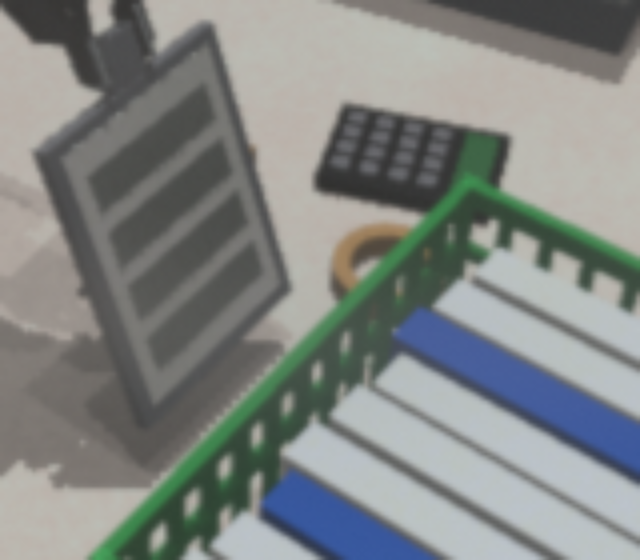

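View pics/top12.png

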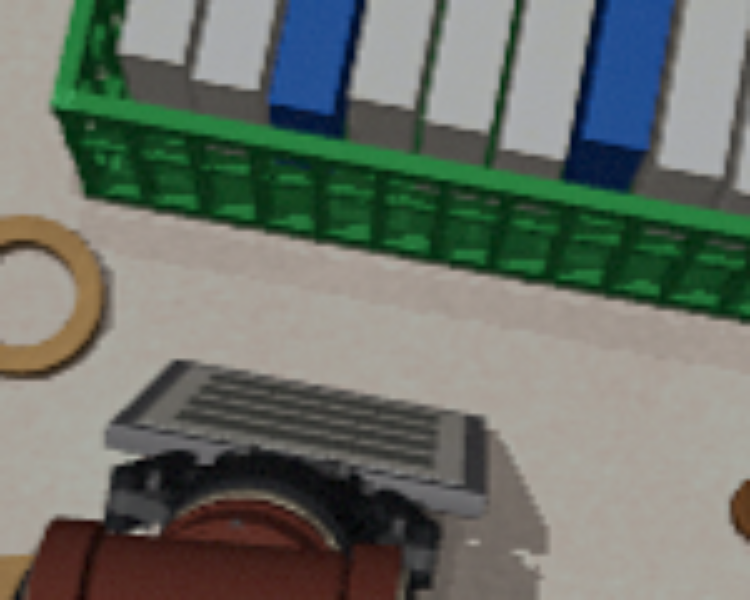

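```bash
python3 - <<'E'
from h import *
cs=dict(np.load("pics/scene12.npz")); ct=dict(np.load("pics/top12.npz"))
ps=lambda u,v:np.array([(u+.5)/4+269.5,(v+.5)/4+139.5]); pt=lambda u,v:np.array([(u+.5)/5+249.5,(v+.5)/5+124.5])
# scene camera sits at -y side, sees the face: left = -y
F=.006
S=[((F,-.085,.23),(45,157)),((F,.085,.23),(212,27)),((F,.085,0),(289,288)),((F,-.085,0),(148,422))]
Tp=[((F,.085,0),(180,361)),((F,-.085,0),(487,418)),((F,.085,.23),(110,428)),((F,-.085,.23),(487,493))]
def res(p):
    Rm=Rf(p[3],p[4]); f=lambda L:np.array([Rm@np.array(q)+p[:3] for q,_ in L])
    return np.r_[(proj(f(S),cs)-[ps(*u) for _,u in S]).ravel(),(proj(f(Tp),ct)-[pt(*u) for _,u in Tp]).ravel()]
s=least_squares(res,[.54,.005,.05,-.19,-.35],loss='soft_l1');print(s.x.round(4),res(s.x).reshape(-1,2).round(1).tolist())
E
```

```text
[ 0.5362  0.0028  0.0512 -0.1885 -0.3269] [[-0.9, 0.0], [-0.4, -1.3], [0.4, 0.7], [-0.2, 3.1], [-1.6, 0.2], [-0.3, 0.0], [-0.5, -0.8], [0.6, -0.1]]
```

Request:
{"op": "play_rows", "data": {
  "motion": [
    [[1,0.15,0,0.37,0,-0.2,0],[1,0.37,0,0.93,0,-0.5,0],[1,0.56,0,1.39,0,-0.8,0],[1,0.75,0,1.85,0,-1.1,0],[1,0.94,0,2.3,0,-1.3,0],[1,1.13,0,2.78,0,-1.5,0],[1,1.3,0,3.2,0,-1.5,0],[1,1.4,0,3.45,0,-1.5,0],[1,1.5,0,3.7,0,-1.5,0],[1,1.54,0,3.8,0,-1.5,0],[1,1.54,0,3.8,0,-1.5,0]]
  ]
}}

```text
t: 19.3
tool_pos: [0.4613, 0.0196, 0.2347]
tool_rot: [0.268, 2.722, -0.057]
contact_force: [0.9, 1.0, -6.3]
opening: 0.0348
```

Request:
{"op": "play_rows", "data": {
  "motion": [
    [[1,0.04,0,0.09,0,0,0],[1,0.08,0,0.19,0,0,0],[1,0.11,0,0.28,0,0,0],[1,0.11,0,0.28,0,0,0]]
  ]
}}

```text
t: 19.8
tool_pos: [0.4613, 0.0196, 0.2315]
tool_rot: [0.268, 2.722, -0.057]
contact_force: [0.5, -0.1, -5.9]
opening: 0.0352
```

Request:
{"op": "play_rows", "data": {
  "motion": [
    [[1,0.03,0,0.07,0,0,0],[1,0.06,0,0.14,0,0,0],[1,0.08,0,0.19,0,0,0],[1,0.08,0,0.19,0,0,0]]
  ]
}}

```text
t: 20.3
tool_pos: [0.4613, 0.0196, 0.2293]
tool_rot: [0.268, 2.723, -0.057]
contact_force: [-0.1, 0.7, -6.0]
opening: 0.035
```

Request:
{"op": "play_rows", "data": {
  "motion": [
    [[1,0.03,0,0.07,0,0,0],[1,0.06,0,0.14,0,0,0],[1,0.06,0,0.14,0,0,0]]
  ]
}}

```text
t: 20.68
tool_pos: [0.4612, 0.0196, 0.2277]
tool_rot: [0.268, 2.723, -0.057]
contact_force: [-0.5, 0.1, -5.3]
opening: 0.0342
```

Request:
{"op": "play_rows", "data": {
  "motion": [
    [[1,0.03,0,0.07,0,0,0],[1,0.06,0,0.14,0,0,0],[1,0.06,0,0.14,0,0,0]]
  ]
}}

```text
t: 21.05
tool_pos: [0.4611, 0.0196, 0.226]
tool_rot: [0.268, 2.723, -0.057]
contact_force: [-0.6, -1.2, -6.2]
opening: 0.035
```

```bash
python3 - <<'E'
from h import *; from station import ctrl
o=ctrl.get_obs();print(o["t"],o["contact_force"],o["wrist_torque"],o["tool_pos"])
T=H(R.from_rotvec(o["tool_rot"]).as_matrix(),o["tool_pos"])@np.linalg.inv(np.load("G.npy")); print(T[:3,3]); print('lean',np.arctan2(T[0,2]/np.cos(.198),T[2,2]),'tip',T[:3,:3]@legp(np.array([-.004,0,-.146]),.72)+T[:3,3])
for n in ["wrist","scene"]:
    r=ctrl.get_image(n); a=r["color"][:,:,::-1]
    if n=="scene": a=cv2.resize(a[140:280,270:430],None,fx=4,fy=4)
    cv2.imwrite(f"pics/{n}13.png",a)
E
```

```text
21.05 [-0.55888634 -1.24188394 -6.18262246] [0.16090811 0.81197681 0.02729322] [0.46114515 0.01960712 0.22600024]
[0.54750932 0.00351542 0.00442733]
lean -0.3741982570035922 tip [0.43056896 0.02686545 0.00368166]
```

View pics/scene13.png

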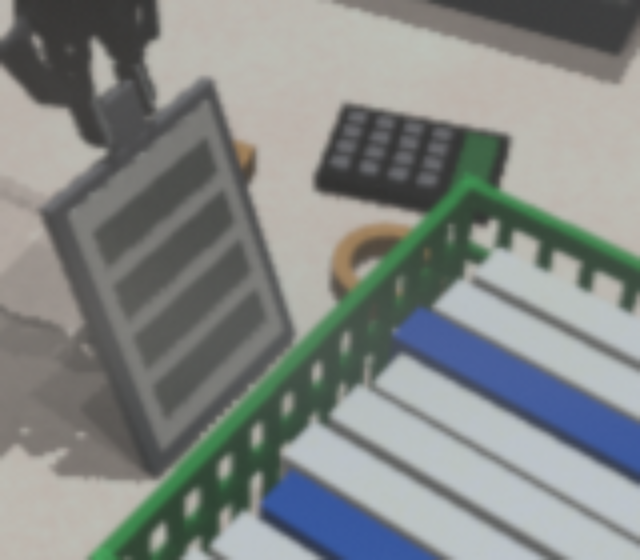

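View pics/wrist13.png

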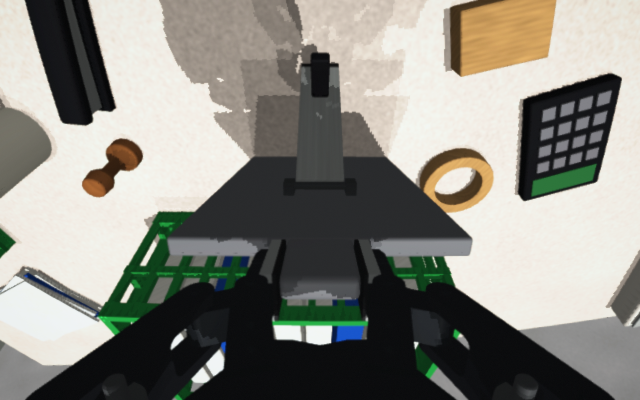

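Close to contact; continue in small steps.

Request:
{"op": "play_rows", "data": {
  "motion": [
    [[1,0.03,0,0.07,0,0,0],[1,0.06,0,0.14,0,0,0],[1,0.06,0,0.14,0,0,0]]
  ]
}}

```text
t: 21.52
tool_pos: [0.4612, 0.0196, 0.2245]
tool_rot: [0.268, 2.723, -0.057]
contact_force: [-0.1, 0.0, -6.3]
opening: 0.0347
```

Request:
{"op": "play_rows", "data": {
  "motion": [
    [[1,0.03,0,0.07,0,0,0],[1,0.06,0,0.14,0,0,0],[1,0.06,0,0.14,0,0,0]]
  ]
}}

```text
t: 21.9
tool_pos: [0.4616, 0.0195, 0.2242]
tool_rot: [0.268, 2.721, -0.057]
contact_force: [-2.9, -0.4, 0.0]
opening: 0.0346
```

```bash
python3 - <<'E'
from h import *; from station import ctrl
o=ctrl.get_obs();print(o["t"],o["contact_force"],o["wrist_torque"],o["tool_pos"])
T=H(R.from_rotvec(o["tool_rot"]).as_matrix(),o["tool_pos"])@np.linalg.inv(np.load("G.npy")); print(T[:3,3]); print('tip',T[:3,:3]@legp(np.array([-.004,0,-.146]),.72)+T[:3,3])
E
```

```text
21.9 [-2.86255139 -0.35537414  0.0310836 ] [ 0.16595558  0.90697032 -0.07894302] [0.46158703 0.01952039 0.22417297]
[0.54833152 0.00335971 0.00275371]
tip [0.43139248 0.02670878 0.00179996]
```

Request:
{"op": "play_rows", "data": {
  "motion": [
    [[1,0,0,0,0,0,0],[1,0,0,0,0,0,0],[1,0,0,0,0,0,0]]
  ],
  "newtons": 20
}}

```text
t: 22.28
tool_pos: [0.4616, 0.0195, 0.2239]
tool_rot: [0.268, 2.721, -0.057]
contact_force: [-0.5, 0.1, -4.1]
opening: 0.035
```

Request:
{"op": "play_rows", "data": {
  "motion": [
    [[0.3,0,0,0,0,0,0],[0.1,0,0,0,0,0,0],[0,0,0,0,0,0,0],[0,0,0,0,0,0,0]]
  ]
}}

```text
t: 22.78
tool_pos: [0.4621, 0.0195, 0.225]
tool_rot: [0.268, 2.719, -0.057]
contact_force: [0.6, 0.0, 0.4]
opening: 0.0428
```

```bash
python3 - <<'E'
from h import *; from station import ctrl
o=ctrl.get_obs();print(o["t"],o["contact_force"],o["opening"])
for n in ["wrist","scene"]:
    r=ctrl.get_image(n); a=r["color"][:,:,::-1]
    if n=="scene": a=cv2.resize(a[140:280,270:430],None,fx=4,fy=4)
    cv2.imwrite(f"pics/{n}14.png",a)
E
```

```text
22.775 [0.60166787 0.02498648 0.36291937] 0.04283787225488459
```

View pics/wrist14.png

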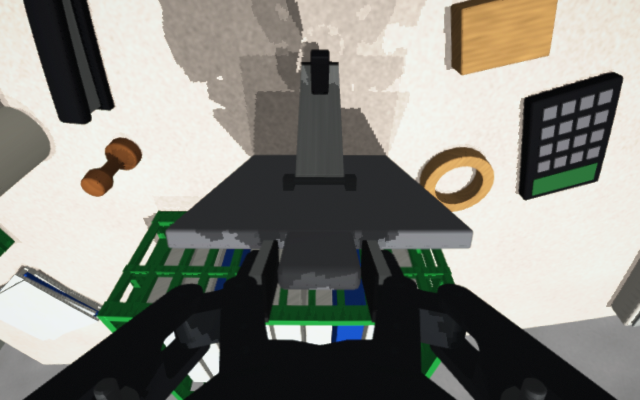

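View pics/scene14.png

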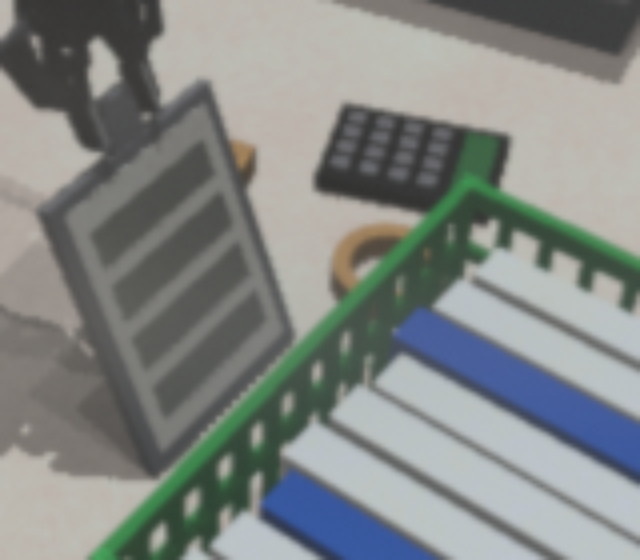

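Request:
{"op": "play_rows", "data": {
  "motion": [
    [[-0.3,0,0,0,0,0,0],[-0.3,0,0,0,0,0,0],[-0.3,0,0,-1,0,0,0],[-0.3,0,0,-2.5,0,0,0],[-0.3,0,0,-4.5,0,0,0],[-0.3,0,0,-7,0,0,0],[-0.3,0,0,-9,0,0,0],[-0.3,0,0,-10,0,0,0],[-0.3,0,0,-10,0,0,0],[-0.3,0,0,-10,0,0,0]]
  ]
}}

```text
t: 24.12
tool_pos: [0.4227, 0.0274, 0.3153]
tool_rot: [0.268, 2.722, -0.057]
contact_force: [-0.4, -0.3, 0.3]
opening: 0.0559
```

```bash
python3 - <<'E'
from h import *; from station import ctrl
o=ctrl.get_obs();print(o["t"],o["contact_force"],o["tool_pos"])
for n in ["wrist","scene","top"]:
    r=ctrl.get_image(n); a=r["color"][:,:,::-1]
    np.savez(f"pics/{n}15.npz",**{k:np.array(v) for k,v in r.items()})
    if n=="scene": a=cv2.resize(a[140:280,270:430],None,fx=4,fy=4)
    cv2.imwrite(f"pics/{n}15.png",a)
E
```

```text
24.125 [-0.43786683 -0.27732289  0.3128128 ] [0.42265978 0.02735992 0.31532939]
```

View pics/scene15.png

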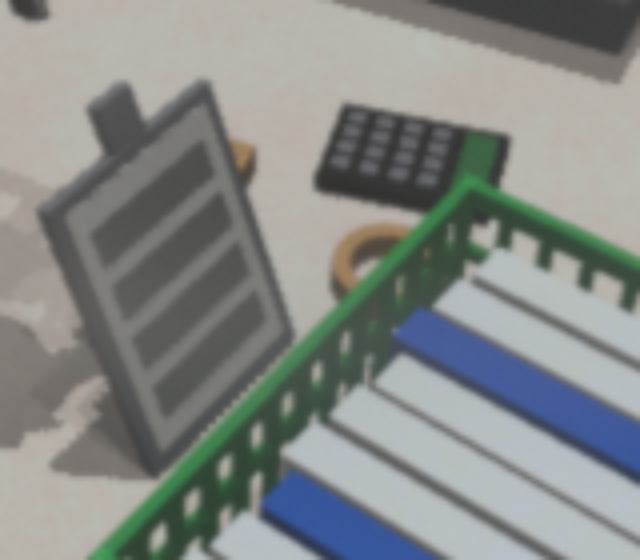

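View pics/wrist15.png

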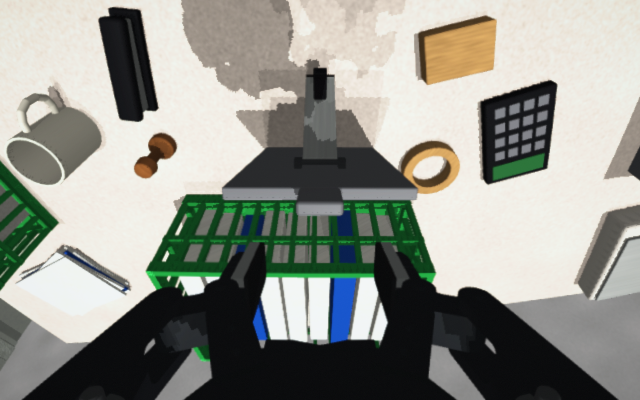

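View pics/top15.png

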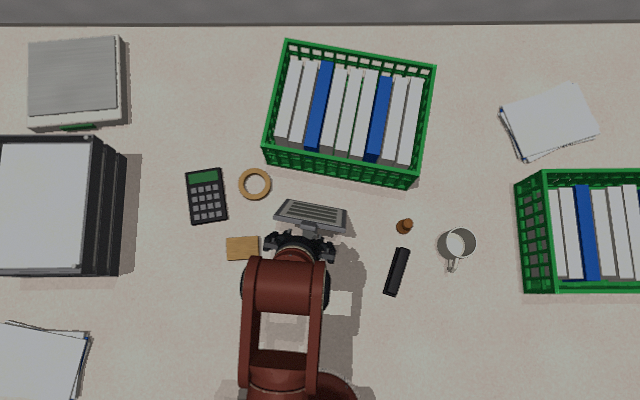

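```bash
python3 -c "
from station import ctrl
print(ctrl.finish_job())"
```

```text
the job is handed in; nothing more can be done
None
```

The frame is standing on its foot and open kickstand, clear of the crate, and I handed the job in at about 24 s of the 51 s allowed. The hand-in gave no verdict.

**What I did**
- I pinched the kickstand's finger tab and swung the leg out in two strokes with one regrip. In the second stroke I pushed until the wrist force rose to about 6–7 N, which I took as the stop.
- I then gripped the carrying tab, lifted the frame off the crate, tipped it back and lowered it in 1.5 mm steps. The table took its weight gently, and the largest force change I read was about 6 N. I then let go and backed away.

**Last checks**
- **Standing:** the pictures before and after backing away show the frame in the same place, standing free, with wrist force near zero. From the arm's pose at touchdown I estimate a backward lean of about 0.37 rad.
- **Crate and bystanders:** the top picture shows clear table between the frame and the crate. The other things on the table look unmoved by eye; I did not measure them.

**What disagreed or was uncertain**
- **Frame slid:** the kickstand push slid the frame's bottom about 13 mm towards the robot, so its forward lean went from 0.34 to about 0.41 rad. The top tab moved only about 7–8 mm, inside the 50 mm limit.
- **Leg angle:** camera fits gave 0.68–0.71 rad rather than the 0.74 rad stop. That is above the required 0.6, but I did not confirm full opening exactly.
- **Lean while carried:** the two estimates were 0.33 rad from the cameras and 0.35 rad from the arm, so I trimmed the tool by 1.5° before setting down.

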